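# Air the sprouted seedlings

### The arm

A 7-joint arm with a two-finger parallel gripper is mounted at the origin on the work surface. World frame = base frame: x ahead of the robot, y to its left, z up, the work surface at z = 0. Lengths are in m, angles in rad, forces in N, time in s.
With the tool pointing down it reaches from about 0.4 to 0.85 m from the base axis. Payload 10.4 kg.
Tool frame: the origin (TCP) lies between the finger pads; the fingertips stand 14 mm ahead of it and the grasp point (between the pads) lies 5 mm behind it; z points along the fingers, y is the direction in which the jaws open and shut (so a half turn about z gives the same grasp; the last joint's range is limited). The gripper opens to 87 mm and grips with 3 to 60 N. Pads are 19 mm wide; open, the fingers measure 117 mm over their backs; the gripper's body (75 mm by 190 mm) begins 51 mm behind the grasp point.
Start: joints at [-0.023, 0.332, -0.065, 1.46, 0.022, 1.35, -0.088], TCP at [0.625, 0, 0.237] pointing down, gripper open.
Joint ranges: [-2.6, 2.6], [-0.5, 2.12], [-1.47, 1.34], [0.16, 2.42], [-1.27, 4.41], [0.06, 2.06], [-2.6, 2.6]. Speed limits (rad/s): [2.22, 2.22, 2.79, 2.79, 3.14, 3.14, 3.14].

### API

Orientations are given as a unit quaternion [x, y, z, w].
In Python, from bench import readout, camera, calibration, order gives the robot as it stands.
- The arm moves only by the tool apply_moves, never from a script. Its argument "deltas" is a list of rows, each an object with "translation": the shift along the world's x, y, z in m, a list of three; "turn": the turn, a rotation vector about the world's x, y, z in rad, a list of three; "hand": the finger opening in m, from 0 to 0.087. A call has 1 to 5 rows; each row shifts and turns the pose as measured when the row begins; what a row does not reach is not made up. A row lasts 1/10 s, in which the tool goes at most 50 mm and 8.59 degrees, less where a joint would pass 70% of its speed; a pose out of reach is approached as far as the arm can. A call with a gripper value outside its range is refused whole. The fingers move at their own pace and stop on an object; "newtons" is the grip in N (left out, the last holds). Time passes only in rows, so rows that do not move let the fingers close. It gives the time, the measured TCP pose, the force and the opening at its end, in the units of the state.
- readout.read_state(): the state, without advancing time (a new reading comes with each control period).
- camera(name): name is "scene" or "side" or "wrist"; returns the picture (384x512x3 uint8, red, green, blue); there is no depth.
- calibration(name): a dict with "fx", "fy", "cx", "cy" (pixels), "D" ([k1, k2, p1, p2, k3] as OpenCV has them; the pictures are not rectified), "extrinsics" (4x4, takes a point from world to camera coordinates). Camera axes: x right, y down, z forward; pixel columns grow to the right and rows downward; lengths in m; the calibration is good to about 2 mm. A picture is of the moment at which its call begins: read the wrist's pose just before it. calibration takes no time and is no camera call; for the wrist camera it gives the pose at the moment of the call.
- order.close_job(): hands the job in, once; it reports no verdict.
The state is a dict: "time": time; "joint_positions": joint angles; "joint_vel": joint speeds; "joint_torque": joint torques, N m; "ee_pos": TCP position; "eef_rot": TCP orientation; "ft_force": force on the tool from outside, world axes, zero at the start; "torque": the same for the moment, N m; "width": finger opening in m.
Only numpy, scipy, OpenCV 4.12 (cv2) and the standard library are available. Lean on these libraries where they do the work, as an engineer would, in place of code of your own. Each camera call takes 0.05 s, during which the arm holds its last target. There are 200 camera calls.

### The job

Two small seed trays with clear hinged domes, each with a black grip bar, stand side by side in front of the robot; one has green seedlings in it, the other only bare soil. Swing the dome of the tray with the seedlings up and back, past its balance point, so that it rests wide open on its own, and let go. Leave the dome of the bare-soil tray shut.

Things in the scene. Friction and masses are not known exactly. Their poses are not given: they have to be found in the camera images.
- seed_tray: Green plastic seed tray holding rows of green seedlings, fixed to the table: 160 mm deep (its x axis), 220 mm wide (its y axis), 55 mm high. Origin: centre of its underside, on the table; z up, x from its front (grip bar side, towards the robot) to its back (hinge side). The hinge line of its dome runs along the tray's y axis, 80 mm behind the origin (+x) and 55 mm above it. A clear plastic dome 45 mm high covers it: shut, its flat top is 100 mm above the table.
- seed_lid_grip (a point): Centre of the black grip bar on top of the dome of the seed_tray: a round bar 12 mm thick and 80 mm long, along the tray's y axis, carried by an 8 mm post near each end (64 mm clear between the posts). It stands 38 mm clear (bar centre) off the dome's flat top, near the front edge. With the dome shut it is 58 mm in front of the tray's origin (tray x = -0.058) and 138 mm above the table; it moves with the dome, at 161 mm from the hinge line. The point turns with the dome.
- seed_lid (a joint): Opening angle of the seedlings' dome in rad: 0 shut, growing as the bar rises and swings back over the hinge; stop at 1.85. The dome weighs about 200 g and swings freely: let go below its balance point, at about 1.17 rad, it falls shut; let go beyond, it falls back onto the stop and stays there.
- bare_lid (a joint): Opening angle in rad of the dome on the other, equal tray, with bare dark soil and no plants: 0 shut. To be left shut. The two trays may stand either way round, left or right.

How it is judged:
At the end, for the whole second after the job is handed in: The dome over the seedlings is open by more than 1.6 rad and at rest, and the dome of the bare-soil tray is shut (below 0.1 rad) (value of joint seed_lid above 1.6 rad and velocity of joint seed_lid between -0.1 and 0.1 rad/s and value of joint bare_lid below 0.1 rad); the robot touches nothing.
It fails at once if the dome of the bare-soil tray is lifted (beyond 0.25 rad) (value of joint bare_lid above 0.25 rad).
It also fails if it takes over 35 s, if anything falls off the work surface, if the arm or the gripper's body presses on something with over 40 N, if the wrist force passes 120 N, or if a joint passes its speed limit or range.

## Working session

There is one attempt and no reset: what is moved stays moved. The work goes in short steps, Python scripts to look and compute and a tool call to move; the robot and the scene stay as the last step left them, time stands still between calls to the robot, and variables do not carry over. Pictures are saved under pics/ and viewed, about 8 in all and at most 12, crops included, and the job is handed in when it is done.

Besides the shell and the picture viewer there is one more tool, called after "Emit:" as name(argument=value, ...), one argument or row to a line, values as JSON. apply_moves: Moves the arm, as the interface text tells. Its arguments: {"type":"object","properties":{"deltas":{"type":"array","items":{"type":"object","properties":{"translation":{"type":"array","items":{"type":"number"}},"turn":{"type":"array","items":{"type":"number"}},"hand":{"type":"number"}}}},"newtons":{"type":"number"}},"required":["deltas"]}

```bash
mkdir -p pics; python3 - <<'E'
from bench import readout,camera,calibration
import cv2,numpy as np
s=readout.read_state();print(s['time'],s['ee_pos'],s['eef_rot'],s['width'])
a=[]
for n in("scene","side"):
    im=camera(n);cv2.imwrite(f'pics/{n}0.png',im[:,:,::-1]);c=calibration(n);print(n,c)
E
```

```text
0.0 [ 6.24627979e-01 -4.28419760e-06  2.35769331e-01] [ 7.07085274e-01  7.07127931e-01 -5.32269743e-04 -4.70938281e-04] 0.0868773716914194
scene {'fx': 354.70103570417143, 'fy': 354.70103570417143, 'cx': 251.11627289236213, 'cy': 195.4764143828238, 'D': array([-0.0554286,  0.       ,  0.       ,  0.       ,  0.       ]), 'extrinsics': array([[ 0.65676607,  0.75408185, -0.00434696, -0.31843287],
       [ 0.60089699, -0.52681543, -0.60115582, -0.24208474],
       [-0.45561074,  0.39220667, -0.79912001,  1.10823655],
       [ 0.        ,  0.        ,  0.        ,  1.        ]])}
side {'fx': 454.8135814253471, 'fy': 454.8135814253471, 'cx': 257.7538558198406, 'cy': 191.96529456537687, 'D': array([-0.02960259,  0.        ,  0.        ,  0.        ,  0.        ]), 'extrinsics': array([[-0.74827198, -0.66322749,  0.01477603,  0.37757043],
       [-0.46205067,  0.50505746, -0.72898981,  0.33601248],
       [ 0.47602334, -0.55230992, -0.68436505,  0.71062182],
       [ 0.        ,  0.        ,  0.        ,  1.        ]])}
```

View pics/scene0.png

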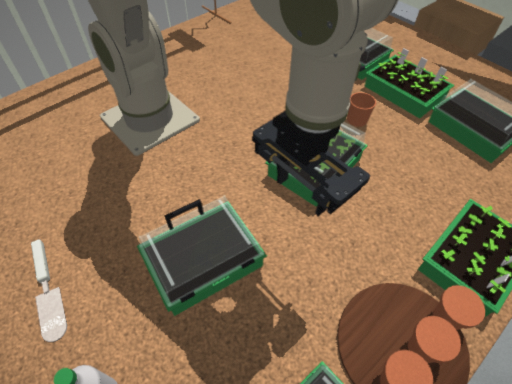

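View pics/side0.png

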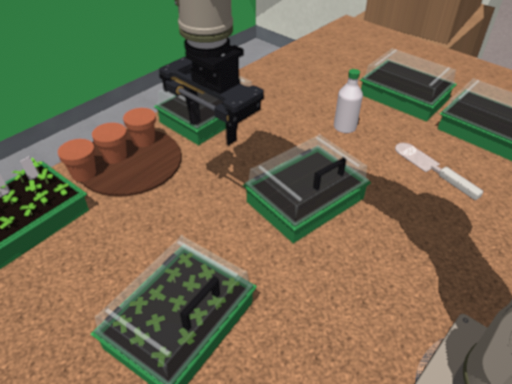

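The side view shows the seedling tray at about (175,310), with its bar near (201,303). The bare tray is at about (305,190), with its bar near (330,173). The scene view shows the bare tray at (200,255), and the gripper hides most of the seedling tray. Next I'll zoom in on the bar and mask it.

```bash
cat > h.py <<'E'
import cv2,numpy as np
from bench import calibration
def ray(uv,n,z,c=None):
    c=c or calibration(n)
    K=np.array([[c['fx'],0,c['cx']],[0,c['fy'],c['cy']],[0,0,1]])
    p=cv2.undistortPoints(np.array(uv,float).reshape(-1,1,2),K,c['D'])[:,0]
    R=c['extrinsics'][:3,:3];t=c['extrinsics'][:3,3]
    o=-R.T@t; d=np.c_[p,np.ones(len(p))]@R
    return o+d*((z-o[2])/d[:,2])[:,None]
def proj(P,n,c=None):
    c=c or calibration(n)
    K=np.array([[c['fx'],0,c['cx']],[0,c['fy'],c['cy']],[0,0,1]])
    return cv2.projectPoints(np.array(P,float),cv2.Rodrigues(c['extrinsics'][:3,:3])[0],c['extrinsics'][:3,3],K,c['D'])[0][:,0]
E
python3 - <<'E'
import cv2,numpy as np
from h import *
im=cv2.imread('pics/side0.png')
m=(im.max(2)<28).astype(np.uint8)
for nm,(x0,y0,x1,y1) in dict(seed=(165,265,235,345),bare=(300,150,360,200)).items():
    n,l,st,ce=cv2.connectedComponentsWithStats(m[y0:y1,x0:x1])
    for i in range(1,n):
        if st[i,4]>20: print(nm,st[i]+[x0,y0,0,0,0],ce[i]+[x0,y0])
g=cv2.inRange(cv2.cvtColor(im,cv2.COLOR_BGR2HSV),(60,120,40),(85,255,255))
print(ray([[96,331],[180,243],[255,291],[170,384]],'side',.055))
c=cv2.resize(im[225:384,80:270],None,fx=4,fy=3.75,interpolation=cv2.INTER_CUBIC)[:600]
cv2.imwrite('pics/crop1.png',c)
E
```

```text
seed [181 280  39  50 274] [199.20437956 304.31386861]
bare [325 159  20  16  92] [339.56521739 166.90217391]
bare [314 173   9  16  83] [316.86746988 180.42168675]
[[0.54106432 0.35618763 0.055     ]
 [0.58123999 0.13990039 0.055     ]
 [0.40153636 0.12476329 0.055     ]
 [0.3853858  0.3326849  0.055     ]]
```

View pics/crop1.png

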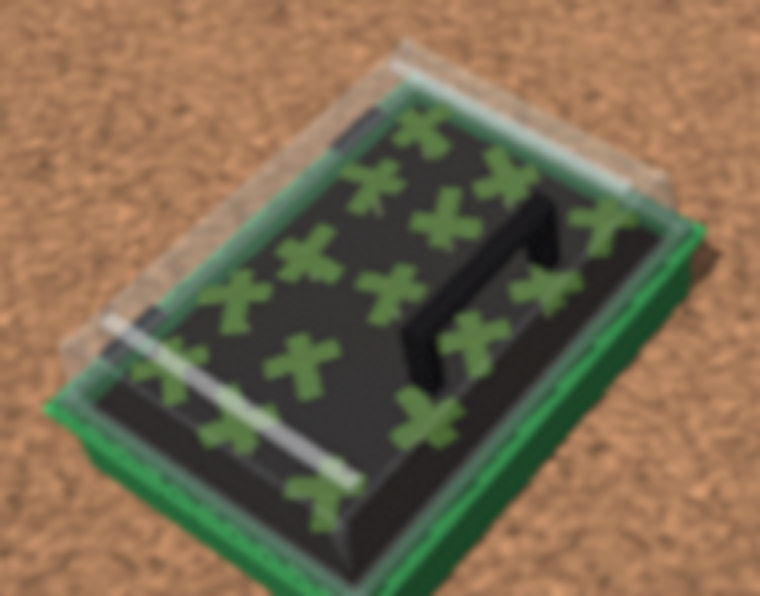

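```bash
python3 - <<'E'
from h import *
b=ray([[215.8,280.5],[183.3,313]],'side',.138);print(b,np.linalg.norm(b[0]-b[1]),b.mean(0))
d=b[1]-b[0];yaw=np.arctan2(-d[0],d[1]);print('yaw',yaw)
r=ray([[91.3,333.8],[256.3,286.9],[171,384]],'side',.055);print(r,np.linalg.norm(r[2]-r[1]),np.linalg.norm(r[2]-r[0]))
d=r[2]-r[1];print('yaw2',np.arctan2(-d[0],d[1]))
c=r[:2].mean(0);print('centre',c)
for y in (yaw,np.arctan2(-d[0],d[1])):
    print('grip from tray',c[:2]-.058*np.array([np.cos(y),np.sin(y)]))
E
```

```text
[[0.42257473 0.19448084 0.138     ]
 [0.41661194 0.26739937 0.138     ]] 0.07316192643922531 [0.41959334 0.2309401  0.138     ]
yaw 0.08159168334310217
[[0.54240526 0.36421582 0.055     ]
 [0.40556855 0.1168121  0.055     ]
 [0.38428443 0.33168586 0.055     ]] 0.2159253250932478 0.1614323248636468
yaw2 0.09873200711252351
centre [0.47398691 0.24051396 0.055     ]
grip from tray [0.41617986 0.23578689]
grip from tray [0.41626937 0.2347968 ]
```

The bar centre is at about (0.419, 0.232, 0.138) and the tray yaw is about 0.1. Both fit the known sizes: the bar measures about 75 mm and the tray about 216 x 161 mm. The start orientation already has the jaws opening along x. I'll move above the bar and look with the wrist camera.

Emit:
apply_moves(
  deltas=[
    {"translation": [-0.03, 0.033, 0], "turn": [0, 0, 0.05], "hand": 0.087},
    {"translation": [-0.03, 0.033, 0], "turn": [0, 0, 0.05], "hand": 0.087},
    {"translation": [-0.03, 0.033, 0], "turn": [0, 0, 0], "hand": 0.087},
    {"translation": [-0.03, 0.033, 0], "turn": [0, 0, 0], "hand": 0.087},
    {"translation": [-0.03, 0.033, 0], "turn": [0, 0, 0], "hand": 0.087},
  ],
)

```text
time: 0.6
ee_pos: [0.4707, 0.1628, 0.2322]
eef_rot: [0.673, 0.739, -0.003, -0.0]
ft_force: [-0.1, 1.2, 1.2]
width: 0.0865
```

Emit:
apply_moves(
  deltas=[
    {"translation": [-0.03, 0.035, 0], "turn": [0, 0, 0], "hand": 0.087},
    {"translation": [-0.025, 0.03, 0], "turn": [0, 0, 0], "hand": 0.087},
    {"translation": [0, 0, 0], "turn": [0, 0, 0], "hand": 0.087},
  ],
)

```text
time: 0.9
ee_pos: [0.4084, 0.2344, 0.2319]
eef_rot: [0.67, 0.742, -0.003, -0.001]
ft_force: [-0.3, -0.2, -0.1]
width: 0.0873
```

```bash
python3 - <<'E'
from bench import readout,camera,calibration
from h import *
s=readout.read_state();print(s['time'],s['ee_pos'],s['eef_rot'],s['ft_force'])
c=calibration('wrist');print(c);im=camera('wrist');cv2.imwrite('pics/w1.png',im[:,:,::-1])
im=camera('scene');cv2.imwrite('pics/s1.png',im[:,:,::-1])
print(proj([[.423,.1945,.138],[.417,.267,.138]],'wrist',c))
E
```

```text
0.9 [0.40844937 0.23437701 0.23186689] [ 0.67032675  0.74205827 -0.00330044 -0.0008254 ] [-0.26287149 -0.20578638 -0.11892643]
{'fx': 298.81081039995405, 'fy': 298.81081039995405, 'cx': 255.02285565314924, 'cy': 195.12553110478396, 'D': array([-0.02616855,  0.        ,  0.        ,  0.        ,  0.        ]), 'extrinsics': array([[ 0.99489033,  0.10086187, -0.00448482, -0.42931378],
       [ 0.09851976, -0.96016007,  0.26150814,  0.15382355],
       [ 0.02207005, -0.26061376, -0.96519085,  0.43682707],
       [ 0.        ,  0.        ,  0.        ,  1.        ]])}
[[267.00261813 246.1639149 ]
 [269.59497416 163.97363567]]
```

View pics/w1.png

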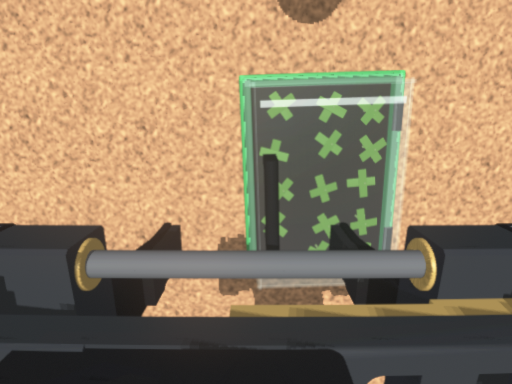

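The wrist view shows the bar at columns 264–279, from row 155 down, between the two fingers. That is within a few mm of the prediction, so the refined bar centre is about (0.421, 0.235). Next I descend around it and grip gently.

Emit:
apply_moves(
  deltas=[
    {"translation": [0.0125, 0.001, -0.03], "turn": [0, 0, 0], "hand": 0.087},
    {"translation": [0, 0, -0.035], "turn": [0, 0, 0], "hand": 0.087},
    {"translation": [0, 0, -0.025], "turn": [0, 0, 0], "hand": 0.087},
    {"translation": [0, 0, -0.005], "turn": [0, 0, 0], "hand": 0.087},
    {"translation": [0, 0, 0], "turn": [0, 0, 0], "hand": 0.087},
  ],
)

```text
time: 1.5
ee_pos: [0.4294, 0.2253, 0.1342]
eef_rot: [0.676, 0.737, -0.003, 0.001]
ft_force: [0.1, 0.3, 0.1]
width: 0.0874
```

Emit:
apply_moves(
  deltas=[
    {"translation": [-0.008, 0.009, 0], "turn": [0, 0, 0], "hand": 0.087},
    {"translation": [0, 0, 0], "turn": [0, 0, 0], "hand": 0.087},
  ],
)

```text
time: 1.7
ee_pos: [0.4222, 0.2346, 0.136]
eef_rot: [0.677, 0.736, -0.002, 0.001]
ft_force: [-0.3, 0.7, 0.1]
width: 0.0868
```

Emit:
apply_moves(
  deltas=[
    {"translation": [0, 0, 0], "turn": [0, 0, 0], "hand": 0.005},
    {"translation": [0, 0, 0], "turn": [0, 0, 0], "hand": 0.005},
    {"translation": [0, 0, 0], "turn": [0, 0, 0], "hand": 0.005},
    {"translation": [0, 0, 0], "turn": [0, 0, 0], "hand": 0.005},
    {"translation": [0, 0, 0], "turn": [0, 0, 0], "hand": 0.005},
  ],
  newtons=8,
)

```text
time: 2.2
ee_pos: [0.4235, 0.2357, 0.139]
eef_rot: [0.677, 0.736, -0.0, 0.002]
ft_force: [-0.6, 0.4, 0.3]
width: 0.0552
```

Emit:
apply_moves(
  deltas=[
    {"translation": [0, 0, 0], "turn": [0, 0, 0], "hand": 0.005},
    {"translation": [0, 0, 0], "turn": [0, 0, 0], "hand": 0.005},
    {"translation": [0, 0, 0], "turn": [0, 0, 0], "hand": 0.005},
  ],
)

```text
time: 2.5
ee_pos: [0.4235, 0.2355, 0.1389]
eef_rot: [0.677, 0.736, -0.0, 0.002]
ft_force: [-0.0, 0.2, -0.0]
width: 0.0307
```

Emit:
apply_moves(
  deltas=[
    {"translation": [0, 0, -0.005], "turn": [0, 0, 0], "hand": 0.005},
    {"translation": [0, 0, 0], "turn": [0, 0, 0], "hand": 0.005},
    {"translation": [0, 0, 0], "turn": [0, 0, 0], "hand": 0.005},
    {"translation": [0, 0, 0], "turn": [0, 0, 0], "hand": 0.005},
    {"translation": [0, 0, 0], "turn": [0, 0, 0], "hand": 0.005},
  ],
)

```text
time: 3.0
ee_pos: [0.4216, 0.2353, 0.1331]
eef_rot: [0.676, 0.737, -0.002, 0.001]
ft_force: [-0.2, -0.4, 0.4]
width: 0.0118
```

The fingers closed to 11.8 mm, which matches the 12 mm bar. Next I swing it along the arc in small steps with the tool held vertical.

Emit:
apply_moves(
  deltas=[
    {"translation": [0.008, 0.001, 0.012], "turn": [0, 0, 0], "hand": 0.005},
    {"translation": [0.009, 0.001, 0.011], "turn": [0, 0, 0], "hand": 0.005},
    {"translation": [0.01, 0.001, 0.01], "turn": [0, 0, 0], "hand": 0.005},
  ],
)

```text
time: 3.3
ee_pos: [0.446, 0.2386, 0.1656]
eef_rot: [0.675, 0.737, -0.005, -0.001]
ft_force: [-6.0, -0.4, 4.3]
width: 0.0115
```

Emit:
apply_moves(
  deltas=[
    {"translation": [0.012, 0.001, 0.0095], "turn": [0, 0, 0], "hand": 0.005},
    {"translation": [0.0115, 0.001, 0.008], "turn": [0, 0, 0], "hand": 0.005},
    {"translation": [0.012, 0.001, 0.007], "turn": [0, 0, 0], "hand": 0.005},
  ],
)

```text
time: 3.6
ee_pos: [0.4818, 0.243, 0.1926]
eef_rot: [0.675, 0.738, -0.005, -0.002]
ft_force: [-2.4, 2.0, -0.4]
width: 0.0117
```

Emit:
apply_moves(
  deltas=[
    {"translation": [0.0125, 0.001, 0.006], "turn": [0, 0, 0], "hand": 0.005},
    {"translation": [0.013, 0.001, 0.005], "turn": [0, 0, 0], "hand": 0.005},
    {"translation": [0.013, 0.001, 0.004], "turn": [0, 0, 0], "hand": 0.005},
  ],
)

```text
time: 3.9
ee_pos: [0.5223, 0.2483, 0.2096]
eef_rot: [0.674, 0.739, -0.004, -0.002]
ft_force: [0.3, 3.3, -3.9]
width: 0.0117
```

Emit:
apply_moves(
  deltas=[
    {"translation": [0.0135, 0.001, 0.003], "turn": [0, 0, 0], "hand": 0.005},
    {"translation": [0.014, 0.001, 0.002], "turn": [0, 0, 0], "hand": 0.005},
  ],
)

```text
time: 4.1
ee_pos: [0.5508, 0.2521, 0.2147]
eef_rot: [0.674, 0.739, -0.003, -0.004]
ft_force: [-0.4, 4.6, -4.8]
width: 0.0118
```

Emit:
apply_moves(
  deltas=[
    {"translation": [0.013, 0, -0.002], "turn": [0, 0, 0], "hand": 0.005},
    {"translation": [0.0135, 0.001, -0.002], "turn": [0, 0, 0], "hand": 0.005},
    {"translation": [0.0135, 0.001, -0.003], "turn": [0, 0, 0], "hand": 0.005},
  ],
)

```text
time: 4.4
ee_pos: [0.5941, 0.2575, 0.2102]
eef_rot: [0.673, 0.74, -0.0, -0.004]
ft_force: [-0.2, 1.6, 0.9]
width: 0.0119
```

Emit:
apply_moves(
  deltas=[
    {"translation": [0.0135, 0.001, -0.004], "turn": [0, 0, 0], "hand": 0.005},
    {"translation": [0.012, 0.001, -0.004], "turn": [0, 0, 0], "hand": 0.005},
  ],
)

```text
time: 4.6
ee_pos: [0.6212, 0.2609, 0.2022]
eef_rot: [0.672, 0.74, 0.001, -0.004]
ft_force: [-3.4, 1.5, -2.6]
width: 0.0118
```

```bash
python3 - <<'E'
from bench import readout,camera
import cv2
s=readout.read_state();print(s['time'],s['ee_pos'],s['ft_force'],s['width'])
im=camera('side');cv2.imwrite('pics/side2.png',im[:,:,::-1])
E
```

```text
4.6 [0.62123111 0.26086623 0.20222   ] [-3.43282127  1.49210635 -2.57560334] 0.011761094809650215
```

View pics/side2.png

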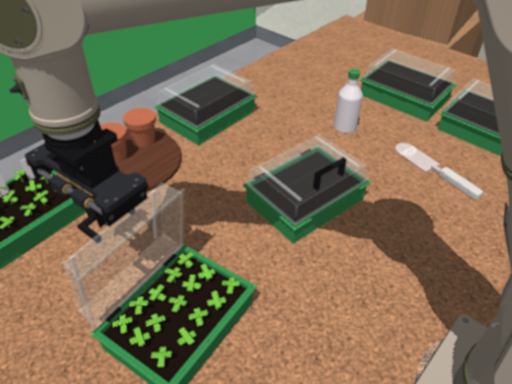

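The side view shows the seedling dome standing upright at about 80°, centred near (130,250) and past its balance point. The bare tray at (305,190) is still shut. I'll open the fingers slightly and lift straight up.

Emit:
apply_moves(
  deltas=[
    {"translation": [0, 0, 0], "turn": [0, 0, 0], "hand": 0.028},
    {"translation": [0, 0, 0.01], "turn": [0, 0, 0], "hand": 0.028},
    {"translation": [0, 0, 0.03], "turn": [0, 0, 0], "hand": 0.028},
    {"translation": [0, 0, 0.04], "turn": [0, 0, 0], "hand": 0.028},
    {"translation": [0, 0, 0.04], "turn": [0, 0, 0], "hand": 0.028},
  ],
)

```text
time: 5.15
ee_pos: [0.6205, 0.2579, 0.3203]
eef_rot: [0.673, 0.739, -0.005, -0.006]
ft_force: [0.9, -0.4, -0.1]
width: 0.0275
```

Emit:
apply_moves(
  deltas=[
    {"translation": [-0.01, -0.04, 0.02], "turn": [0, 0, 0], "hand": 0.028},
    {"translation": [-0.01, -0.04, 0], "turn": [0, 0, 0], "hand": 0.028},
    {"translation": [0, -0.04, 0], "turn": [0, 0, 0], "hand": 0.028},
    {"translation": [0, -0.04, 0], "turn": [0, 0, 0], "hand": 0.028},
    {"translation": [0, 0, 0], "turn": [0, 0, 0], "hand": 0.028},
  ],
)

```text
time: 5.65
ee_pos: [0.5988, 0.0932, 0.3551]
eef_rot: [0.673, 0.74, 0.002, -0.001]
ft_force: [1.0, -0.2, -0.2]
width: 0.0279
```

Emit:
apply_moves(
  deltas=[
    {"translation": [0, 0, 0], "turn": [0, 0, 0], "hand": 0.028},
    {"translation": [0, 0, 0], "turn": [0, 0, 0], "hand": 0.028},
    {"translation": [0, 0, 0], "turn": [0, 0, 0], "hand": 0.028},
    {"translation": [0, 0, 0], "turn": [0, 0, 0], "hand": 0.028},
    {"translation": [0, 0, 0], "turn": [0, 0, 0], "hand": 0.028},
  ],
)

```text
time: 6.15
ee_pos: [0.598, 0.0957, 0.3575]
eef_rot: [0.672, 0.741, 0.003, -0.001]
ft_force: [0.1, 0.3, 0.2]
width: 0.0279
```

```bash
python3 - <<'E'
from bench import readout,camera
import cv2
s=readout.read_state();print(s['time'],s['ee_pos'],s['ft_force'],s['width'])
im=camera('side');cv2.imwrite('pics/side3.png',im[:,:,::-1])
E
```

```text
6.15 [0.59801545 0.09569479 0.35752801] [0.11867522 0.29058968 0.15785854] 0.02788882174654862
```

View pics/side3.png

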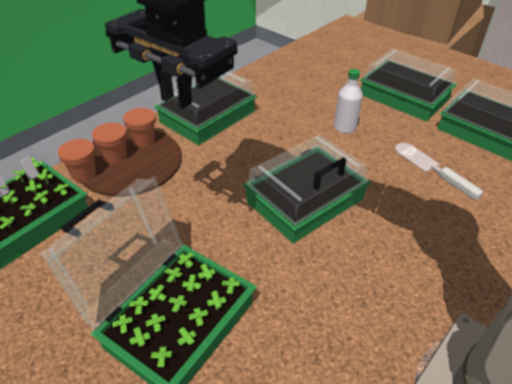

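The dome now leans well back, with its bar near (85,215), and the gripper is clear at upper centre. I'll check that it is at the stop and at rest.

```bash
python3 - <<'E'
from bench import camera,calibration
from h import *
for k in range(4): im=camera('side')[:,:,::-1]
a=cv2.imread('pics/side3.png');d=cv2.absdiff(a,np.ascontiguousarray(im))[140:384,20:270].max(2)
print('moved px',(d>30).sum())
m=(im[195:240,55:115].max(2)<30).astype(np.uint8);n,l,st,ce=cv2.connectedComponentsWithStats(m)
print([(st[i],ce[i]+[55,195]) for i in range(1,n) if st[i,4]>15])
for t in(1.4,1.6,1.7,1.85):
    f=np.deg2rad(148.97)-t;r=.161*np.cos(f)
    print(t,proj([[.559+.995*r,.249+.1*r,.055+.161*np.sin(f)]],'side'))
E
```

```text
moved px 1
[(array([ 0,  0,  7, 10, 40], dtype=int32), array([ 57.4  , 199.025])), (array([ 7,  0, 10,  7, 29], dtype=int32), array([ 65.96551724, 196.96551724])), (array([  8,   7,  40,  29, 145], dtype=int32), array([ 81.45517241, 215.92413793]))]
1.4 [[101.02901247 210.84131638]]
1.6 [[ 91.46484798 209.61128162]]
1.7 [[ 87.67369823 210.20848708]]
1.85 [[ 83.26587312 212.49911558]]
```

The bar is seen at (81.5,215.9), against (83.3,212.5) predicted at the 1.85 stop. Nothing moved between frames, so I'll hand the job in.

```bash
python3 -c "
from bench import order
print(order.close_job())"
```

```text
the job is handed in; nothing more can be done
None
```

The seedling dome is wide open and resting on its own, and the bare-soil dome was left shut. I handed the job in at about 6.4 s, and the hand-in reports no verdict.

- **Move:** I gripped the seedling dome's bar with 8 N and swung it along its hinge arc to about 80°, past the 67° balance point. I then let go, lifted clear, and it fell back onto its stop.
- **Angle:** the bar showed at pixel (81.5, 215.9). The prediction for the 1.85 rad stop was (83.3, 212.5), and for 1.6 rad (91.5, 209.6), so the dome looks to be at the stop.
- **At rest:** frames 0.2 s apart showed no movement.
- **Bare tray:** in the side view its dome is shut; I judged this by eye and did not measure it.
- **Contact:** the gripper finished well clear, with a tool force near 0 N. The highest force reading after any move was about 7 N.

No check failed. The arm drifted 8–9 mm sideways while descending to the bar, and I corrected that before gripping.

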